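# Crack-check a ground-out corner seam with a sprung probe pen

### The job

The cracked weld round the let-in corner of the clamped steel plate has been ground out to an L-shaped groove: before it is rewelded, take the crack-check pen from its stand, set its sprung tip in the groove at the plate edge that faces you, and run it along the bottom in one unbroken pass, into the inside corner and out to the right-hand plate edge. Keep the tip lightly sprung in and in the groove all the way, and go slowly, a few centimetres a second, whenever it touches the plate. Then hang the pen upright in its fork again and leave the other tools where they lie.

Things in the scene. Friction and masses are not known exactly. Their poses are not given: they have to be found in the camera images.
- base_plate: Dark steel plate 170 x 150 x 16 mm (x, y, z) on a fixture 8 mm thick (x -95..125, y -85..115), fixed to the bench. Origin: plate's centre at bench height; x away from the robot, y left (turned up to 0.3 rad). Plate top z = 24 mm. Two red-handled toggle clamps, under 75 mm high, hold its left margin (x 25) and back margin (y -22). A bright L-shaped groove runs round its front right corner piece.
- seam_start (a point): start of the pass: middle of the groove's bottom at the plate's front edge. The groove is 8 mm deep (bottom at z = 16 mm over the bench), 8 mm wide and flat at the bottom, 45-degree sides, 24 mm wide at the top, open at both plate edges
- seam_corner (a point): middle of the groove's bottom where its two straight legs, each 75 mm long, meet at a right angle (inner corner eased by some 6 mm); plate frame x = -10, y = 0 mm
- seam_end (a point): end of the pass: middle of the groove's bottom at the plate's right-hand edge
- probe_pen: Crack-check pen, tip down, 158 mm long, 0.1 kg. Origin on its axis at the underside of its aluminium collar (30 mm diameter, 5 mm thick); z runs up the pen. Above the collar a black ribbed round grip, 19 mm diameter, z = 5 to 72 mm (grip it here), then an orange cap to 92 mm. Below it a steel nose, 14 mm diameter, tapering from z = -20 to 9 mm at z = -44 mm, with a sprung brass plunger in its end.
- probe_tip (a point): lowest point of the pen's ball tip (polished 7 mm ceramic ball, slides with friction about 0.15, on the pen's axis): 66 mm below the collar's underside while the plunger is out
- plunger (a joint): travel of the sprung tip into the pen (m): 0 fully out, 0.012 fully in; its spring pushes with 0.3 N at 0 and 1.0 N at 0.012. A working press is some 3 to 8 mm.
- pen_stand: Fixed grey stand, base 100 x 80 x 13 mm, with a post at the back (+x) that carries an open black fork. Origin under the base's centre; the fork opens to -x (turned up to 0.4 rad). Prongs 22 mm apart, top at z = 84 mm; 4 mm lips before and behind the seat keep the collar in. The pen hangs by its collar, nose between the prongs; it lifts straight up and lowers straight down.
- fork_seat (a point): middle of the fork on the top of the prongs, 12 mm before the stand's centre, 84 mm above the bench: where the pen's origin rests when it hangs
- sanding_block: bystander: cork sanding block, 38 x 63 x 25 mm, loose; origin at the centre of its underside
- wrench_13: bystander: steel wrench, 166 x 27 x 8 mm, loose; origin at the centre of its underside
- pliers_red: bystander: pliers with red handles, 166 x 67 x 14 mm, loose; origin at the centre of its underside

How it is judged (in metres and radians):
On the way, in this order (a step that is already met when the one before it is completed fails the run):
1. the tip stands in the groove, sprung in, within 23 mm of the front edge (x of probe_tip in the frame of base_plate between -0.087 and -0.062 m and y of probe_tip in the frame of base_plate between -0.007 and 0.007 m and z of probe_tip in the frame of base_plate between 0.012 and 0.02 m and value of joint plunger above 0.0005 m), for 0.1 s.
2. the sprung-in tip passes the middle of the first leg (x of probe_tip in the frame of base_plate between -0.055 and -0.035 m and y of probe_tip in the frame of base_plate between -0.007 and 0.007 m and z of probe_tip in the frame of base_plate between 0.012 and 0.02 m and value of joint plunger above 0.0005 m), for 0.1 s.
3. the sprung-in tip reaches the corner of the groove, within 10 mm (x of probe_tip in the frame of base_plate between -0.02 and 0 m and y of probe_tip in the frame of base_plate between -0.01 and 0.01 m and z of probe_tip in the frame of base_plate between 0.012 and 0.02 m and value of joint plunger above 0.0005 m), for 0.1 s.
4. the sprung-in tip passes the middle of the second leg (x of probe_tip in the frame of base_plate between -0.017 and -0.003 m and y of probe_tip in the frame of base_plate between -0.048 and -0.028 m and z of probe_tip in the frame of base_plate between 0.012 and 0.02 m and value of joint plunger above 0.0005 m), for 0.1 s.
5. the sprung-in tip comes within 20 mm of the right-hand edge (x of probe_tip in the frame of base_plate between -0.017 and -0.003 m and y of probe_tip in the frame of base_plate between -0.077 and -0.055 m and z of probe_tip in the frame of base_plate between 0.012 and 0.02 m and value of joint plunger above 0.0005 m), for 0.1 s.
At the end, for the whole second after the job is handed in: the pen hangs at rest in the fork of its stand: its collar's underside within 9 mm of the seat, upright within 0.15 rad, carried by the stand (distance between probe_pen and fork_seat below 0.009 m and angle between probe_pen's own z axis and vertical below 0.15 rad and linear speed of probe_pen below 0.02 m/s and contact force between probe_pen and pen_stand above 0.2 N); the robot touches nothing.
It fails at once if the tip leaves the groove on the way: more than 4 mm above its bottom (and less than 25 mm) over the seam, except in the first 25 mm of leg one and the last 23 mm of leg two (z of probe_tip in the frame of base_plate between 0.02 and 0.041 m and ((x of probe_tip in the frame of base_plate between -0.06 and 0.004 m and y of probe_tip in the frame of base_plate between -0.02 and 0.02 m) or (x of probe_tip in the frame of base_plate between -0.03 and 0.01 m and y of probe_tip in the frame of base_plate between -0.052 and 0.004 m))).
It fails at once if the pen moves faster than 8 cm/s while it touches the clamped work (contact force between probe_pen and base_plate above 0.2 N and linear speed of probe_pen above 0.08 m/s).
It fails at once if the pen is pressed on the work with more than 15 N (contact force between probe_pen and base_plate above 15 N).
It fails at once if the sanding block, the wrench or the red pliers are moved by more than 30 mm (distance of any of sanding_block, wrench_13, pliers_red from where it was at the start of the episode above 0.03 m).
It also fails if it takes over 64 s, if anything falls off the work surface, if the arm or the gripper's body presses on something with over 40 N, if the wrist force passes 120 N, or if a joint passes its speed limit or range.

### The arm

A 6-joint arm with a two-finger parallel gripper is mounted at the origin on a cart in front of the work surface, level with it; the furniture and walls round the work are solid. World frame = base frame: x ahead of the robot, y to its left, z up, the work surface at z = 0. Lengths are in mm, angles in rad, forces in N, time in s.
With the tool pointing down it reaches from about 300 to 775 mm from the base axis. Payload 14.6 kg.
Tool frame: the origin (TCP) lies at the very end of the fingers, on their centre line; the grasp point (between the pads) lies 19 mm behind it; z points along the fingers, y is the line along which they close (so a half turn about z gives the same grasp; the last joint's range is limited). The gripper opens to 94 mm and grips with 3 to 60 N. Pads are 16 mm wide; open, the fingers measure 119 mm over their backs; the gripper's body (75 mm by 177 mm) begins 78 mm behind the grasp point.
Start: joints at [1.063, 0.3, 1.521, -0, 1.321, -0.067], TCP at [234.661, 497.417, 205.446] pointing down, gripper open.
Joint ranges: [-3.03, 3.03], [-0.79, 2.21], [0.23, 2.52], [-1.04, 4.18], [0, 3.07], [-2.55, 2.55]. Speed limits (rad/s): [2.22, 2.22, 2.57, 3.14, 3.14, 3.14].

### API

Orientations are given as [roll, pitch, yaw] about the fixed x, y, z axes, in that order (R = Rz(yaw) Ry(pitch) Rx(roll)).
In Python, from cell import manip, optics gives the robot as it stands.
- The arm moves only by the shell command python3 -m crank 'ROWS' [FORCE]. ROWS is JSON, a list of rows, each a list of 7 numbers: the opening in per cent of the stroke, from 0 (shut) to 100 (fully open), then the shift along the tool's x, y, z in mm, then the turn, a rotation vector about the tool's x, y, z in rad. A call has 1 to 10 rows; each row is the pose to reach, as a shift and turn from the pose commanded when the call began, along the tool's axes at that moment; what a row does not reach only later rows make up. A row lasts 1/10 s, in which the tool goes at most 50 mm and 8.59 degrees, less where a joint would pass 70% of its speed; a pose out of reach is approached as far as the arm can. A call with a gripper value outside its range is refused whole. The fingers move at their own pace and stop on an object; FORCE is the grip in N (left out, the last holds). Time passes only in rows, so rows that repeat a pose let the fingers close. It gives the time, the measured TCP pose, the force, the opening and the grip force at its end, in the units of the state.
- manip.read_state(): the state, without advancing time (a new reading comes with each control period).
- optics.camera(name): name is "scene" or "side" or "wrist"; returns (picture, depth): 480x640x3 uint8, red, green, blue; 480x640 float32, mm along the optical axis (not along the pixel's ray), 0 where there is no reading.
- optics.calibration(name): a dict with "camera_matrix" (3x3 intrinsics, pixels), "R" (3x3) and "t" (3): a world point X has camera coordinates R X + t. Camera axes: x right, y down, z forward; pixel columns grow to the right and rows downward; lengths in mm; the calibration is good to about 2 mm. A picture is of the moment at which its call begins: read the wrist's pose just before it. calibration takes no time and is no camera call; for the wrist camera it gives the pose at the moment of the call.
- manip.sign_off(): hands the job in; it is judged then, once.
The state is a dict: "clock": time; "joints": joint angles; "qd": joint speeds; "effort": joint torques, N m; "eef_pos": TCP position; "eef_rot": TCP orientation; "wrist_force": force on the tool from outside, world axes, zero at the start; "moment": the same for the moment, N m; "finger_gap": finger opening in mm; "finger_force": force on a finger pad.
Only numpy, scipy, OpenCV 4.12 (cv2) and the standard library are available. Lean on these libraries where they do the work, as an engineer would, in place of code of your own. Each camera call takes 0.05 s, during which the arm holds its last target. There are 200 camera calls.

## Working session

There is one attempt and no reset: what is moved stays moved. The work goes in short steps, Python scripts to look and compute and a shell command to move; the robot and the scene stay as the last step left them, time stands still between calls to the robot, and variables do not carry over. Pictures are saved under pics/ and viewed, at most 13 in all, crops included, and the job is handed in when it is done.

```bash
mkdir -p pics
python3 - <<'E'
from cell import manip, optics
import cv2,numpy as np
print(manip.read_state())
for n in ["scene","side"]:
    p,d=optics.camera(n); cv2.imwrite(f"pics/{n}0.png",p[:,:,::-1]); np.savez(f"pics/{n}0.npz",p=p,d=d)
    c=optics.calibration(n); print(n,c["camera_matrix"],c["R"],c["t"], (d>0).mean())
E
```

```text
{'clock': 0.0, 'joints': array([ 1.06341239e+00,  3.00480519e-01,  1.52156698e+00,  7.69302715e-06,
        1.32069941e+00, -6.66357029e-02]), 'qd': array([-6.39758821e-06,  1.41141430e-04, -1.61237003e-04,  1.31048947e-03,
        5.23259350e-04,  8.38111047e-04]), 'effort': array([ 5.68744736e-05, -5.31811738e+01, -3.52733445e+01,  7.08298758e-02,
        2.44007679e-02, -1.18161383e-04]), 'eef_pos': array([234.53235201, 497.20401029, 204.88712782]), 'eef_rot': array([-3.14044145e+00, -8.42930091e-05,  2.70084247e+00]), 'wrist_force': array([ 0.5247339 , -0.47175928,  0.02199296]), 'moment': array([0.00654557, 0.05076921, 0.02650748]), 'finger_force': 0.0, 'finger_gap': 93.78456662786549}
scene [[514.41798464   0.         317.29222934]
 [  0.         514.41798464 235.64403276]
 [  0.           0.           1.        ]] [[ 7.67563905e-01 -6.40972025e-01 -7.17624560e-04]
 [-4.51247057e-01 -5.39572481e-01 -7.10800697e-01]
 [ 4.55216152e-01  5.45908785e-01 -7.03393100e-01]] [-358.25084971  354.90789943  812.41301167] 0.9960677083333334
side [[507.77895656   0.         317.3772328 ]
 [  0.         507.77895656 240.46449169]
 [  0.           0.           1.        ]] [[ 0.99986987 -0.01142129 -0.011393  ]
 [-0.01569541 -0.52550856 -0.85064352]
 [ 0.00372833  0.85071164 -0.52561944]] [-520.03715637  123.3215313  1044.62237925] 0.91046875
```

View pics/scene0.png

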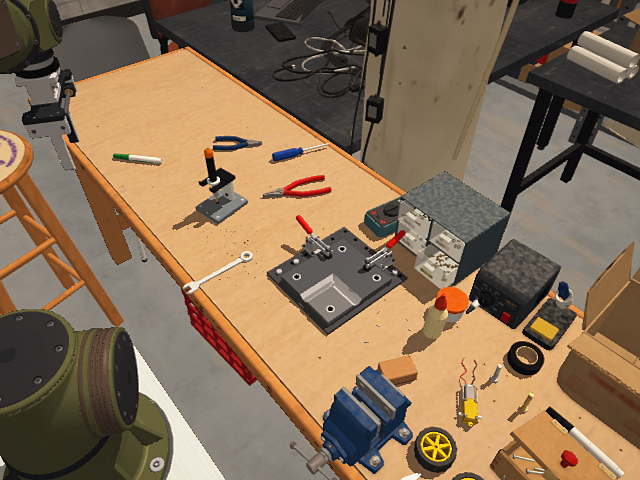

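View pics/side0.png

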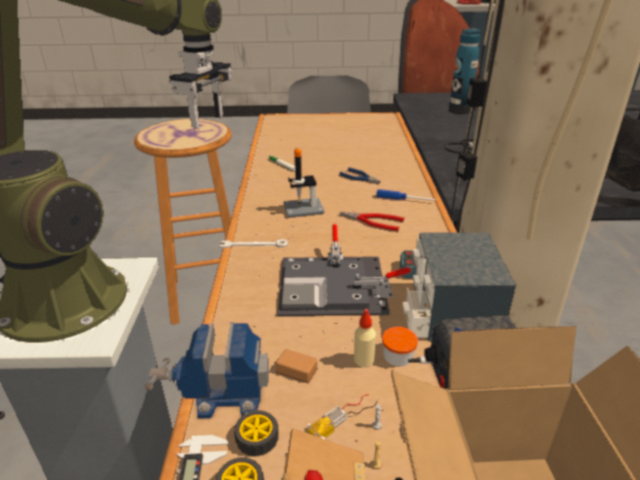

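The scene view shows the pen with its orange cap at (209,155) in the stand at (221,203). The plate is around (337,280), with the bright L groove running (300,298)→(330,277)→(365,292). The side view agrees: pen at (298,165), groove at about (305,290).

```bash
cat > h.py <<'E'
import numpy as np,cv2
from cell import manip,optics
def cloud(d,c):
    K=c["camera_matrix"];v,u=np.mgrid[:480,:640]
    P=np.stack([(u-K[0,2])/K[0,0]*d,(v-K[1,2])/K[1,1]*d,d],-1)
    W=(P-c["t"])@c["R"]; W[d<=0]=np.nan
    return W
E
python3 - <<'E'
from h import *
for n,box in [("scene",(265,220,410,340)),("side",(272,250,395,320))]:
    z=np.load(f"pics/{n}0.npz");p=z["p"];W=cloud(z["d"],optics.calibration(n))
    hsv=cv2.cvtColor(p,cv2.COLOR_RGB2HSV)
    m=np.zeros((480,640),bool);m[box[1]:box[3],box[0]:box[2]]=1
    Z=W[...,2]
    print(n,"bench z",np.nanmedian(Z[(205 if n=="side" else 240):(215 if n=="side" else 250),240:255]))
    pl=m&(Z>20)&(Z<29); pts=W[pl][:,:2].astype(np.float32)
    r=cv2.minAreaRect(pts);print("plate",pl.sum(),r,np.median(Z[pl]),'pct x,y',np.percentile(pts,[0.5,99.5],axis=0))
    fx=m&(Z>3)&(Z<12)
    print("fixture",cv2.minAreaRect(W[m&(Z>4)&(Z<35)][:,:2].astype(np.float32)))
    g=m&(Z>13)&(Z<19);q=W[g]; print("groove pts",g.sum(),np.nanmean(q,0))
    b=m&(hsv[...,2]>120)&(hsv[...,1]<40)&(Z<27)
    cv2.imwrite(f"pics/{n}_g.png",(np.hstack([pl[box[1]:box[3],box[0]:box[2]],g[box[1]:box[3],box[0]:box[2]],b[box[1]:box[3],box[0]:box[2]]])*255).astype(np.uint8))
    # pen cap
    o=(hsv[...,0]>5)&(hsv[...,0]<15)&(hsv[...,1]>200)&(hsv[...,2]>150)
    bx=(195,140,225,165) if n=="scene" else (285,140,310,165)
    mm=np.zeros_like(m);mm[bx[1]:bx[3],bx[0]:bx[2]]=1
    q=W[o&mm];print("cap",len(q),np.nanmean(q,0),np.nanmin(q,0),np.nanmax(q,0))
    bx=(190,140,255,230) if n=="scene" else (275,145,330,222)
    mm=np.zeros_like(m);mm[bx[1]:bx[3],bx[0]:bx[2]]=1
    s=mm&(Z>8)&(Z<17);print("stand base",s.sum(),cv2.minAreaRect(W[s][:,:2].astype(np.float32)))
    f=mm&(Z>79)&(Z<87);print("fork top",f.sum(),cv2.minAreaRect(W[f][:,:2].astype(np.float32)))
ims=[cv2.imread(f"pics/scene0.png")[130:350,180:420],]
cv2.imwrite("pics/crop1.png",cv2.resize(ims[0],(654,600),interpolation=cv2.INTER_CUBIC))
E
```

```text
scene bench z 0.0032699735317600837
plate 4356 ((597.119140625, 42.65037155151367), (194.88043212890625, 296.0943908691406), 89.53913116455078) 24.040377020351436 pct x,y [[450.15077515 -53.09790277]
 [725.8816803  116.5088522 ]]
fixture ((557.9454345703125, 39.54798889160156), (320.3656921386719, 313.5859069824219), 49.76311111450195)
groove pts 760 [533.8998106   11.84280956  16.13016817]
cap 55 [473.27121084 375.79047358 167.51645435] [466.6570344  368.86487911 156.5958753 ] [482.17807688 387.83830811 175.74166049]
stand base 984 ((553.752197265625, 459.1036071777344), (330.85784912109375, 118.22368621826172), 49.366661071777344)
fork top 230 ((484.487548828125, 381.614501953125), (70.14238739013672, 54.30218505859375), 11.083649635314941)
side bench z -0.6417846022138732
plate 3176 ((558.1675415039062, 32.664405822753906), (175.7716827392578, 214.69993591308594), 89.9139633178711) 23.401047848415168 pct x,y [[451.95254135 -53.88924599]
 [653.43211365  99.05405426]]
fixture ((556.995361328125, 42.44956970214844), (215.51393127441406, 231.58847045898438), 89.84341430664062)
groove pts 603 [534.17345781  -7.23798165  16.06295846]
cap 36 [475.99836518 373.36013917 166.10965207] [469.66340629 366.32965323 157.66666333] [482.71623091 379.83094082 174.87831236]
stand base 581 ((457.47802734375, 526.5296020507812), (99.81597900390625, 385.9899597167969), 11.167396545410156)
fork top 164 ((484.9416809082031, 377.63140869140625), (67.79873657226562, 58.75568771362305), 11.547475814819336)
```

View pics/crop1.png

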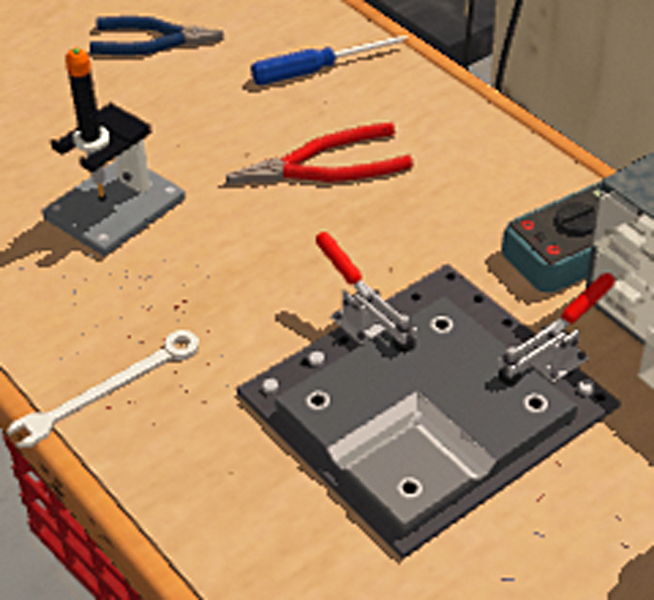

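The crop shows the pen hanging in the black fork, which opens to the lower left. Both groove legs are clear: front edge at about (335,455), corner at (418,400), right edge at (490,470). I'll take closer looks with the wrist camera.

Run:
```python
from h import *
c=optics.calibration("wrist");s=manip.read_state()
print(c["camera_matrix"],c["R"]);C=-c["R"].T@c["t"];print("cam",C)
from scipy.spatial.transform import Rotation as R
T=R.from_euler('xyz',s['eef_rot']).as_matrix()
print("cam in tool",T.T@(C-s['eef_pos']),"\n",(c["R"]@T).round(3))
# desired shift: to above pen, 
for tgt in [(470,372,260),(520,20,300)]:
    print(tgt, T.T@(np.array(tgt)-s['eef_pos']))
```

```text
[[360.40090832   0.         321.3156374 ]
 [  0.         360.40090832 237.89385115]
 [  0.           0.           1.        ]] [[ 4.27685708e-01  9.03927357e-01 -5.17966283e-04]
 [ 8.66069936e-01 -4.09609554e-01  2.86605789e-01]
 [ 2.58858649e-01 -1.23025795e-01 -9.58048461e-01]]
cam [158.02378069 532.74186454 383.0461698 ]
cam in tool [  84.3724519    -0.71910402 -178.09278985] 
 [[-0.001  1.    -0.001]
 [-0.958 -0.001 -0.287]
 [-0.287  0.     0.958]]
(470, 372, 260) [-266.37565556  -12.85743564  -55.06476724]
(520, 20, 300) [-461.78132797 -309.91546188  -94.77814328]
```

```bash
python3 -m crank '[[100,-45,-2,-10,0,0,0],[100,-90,-4,-20,0,0,0],[100,-135,-6,-30,0,0,0],[100,-180,-9,-40,0,0,0],[100,-225,-11,-50,0,0,0],[100,-240,-13,-55,0,0,0],[100,-240,-13,-55,0,0,0],[100,-240,-13,-55,0,0,0],[100,-240,-13,-55,0,0,0]]'
python3 - <<'E'
from h import *
print(manip.read_state()['eef_pos'])
c=optics.calibration("wrist");p,d=optics.camera("wrist")
cv2.imwrite("pics/w1.png",p[:,:,::-1]);np.savez("pics/w1.npz",p=p,d=d,**c)
W=cloud(d,c);Z=W[...,2]
hsv=cv2.cvtColor(p,cv2.COLOR_RGB2HSV)
o=(hsv[...,0]>5)&(hsv[...,0]<16)&(hsv[...,1]>200)&(Z>120);q=W[o];print("cap",len(q),np.nanmean(q,0),np.nanmin(q,0),np.nanmax(q,0))
near=(np.abs(W[...,0]-490)<90)&(np.abs(W[...,1]-375)<90)
for nm,a,b in [("base",9,16),("fork",80,87),("collar",87,91),("top",165,180)]:
    f=near&(Z>a)&(Z<b);q=W[f][:,:2].astype(np.float32);print(nm,f.sum(),cv2.minAreaRect(q) if len(q)>4 else'',np.percentile(W[f],[2,98],axis=0) if len(q)>4 else '')
E
```

```text
clock: 1.0
eef_pos: [444.9, 384.1, 260.0]
eef_rot: [-3.141, -0.001, 2.702]
wrist_force: [0.0, 0.8, 0.1]
finger_gap: 94.0
finger_force: 0.0
[444.87270885 384.10028406 260.02095426]
cap 12 [443.83031224 400.09824041 335.47022743] [397.53156018 333.38407409 275.260256  ] [470.64458382 448.8494488  380.26597075]
base 2661 ((486.1749267578125, 382.7725830078125), (100.03478240966797, 79.55372619628906), 10.918278694152832) [[435.00073178 340.61972393   9.79085831]
 [525.0274297  425.24769888  13.51087141]]
fork 1396 ((484.6564025878906, 382.3726501464844), (69.19781494140625, 50.2899284362793), 10.779117584228516) [[448.90852056 355.31895024  80.97390266]
 [517.73366643 409.6752685   86.93243387]]
collar 577 ((484.25335693359375, 383.0807800292969), (68.30207061767578, 48.094966888427734), 10.741117477416992) [[450.23619703 364.24279665  87.02719823]
 [518.92434176 409.62871653  89.33115202]]
top 390 ((474.63287353515625, 382.1334533691406), (17.648244857788086, 18.22136688232422), 10.91018009185791) [[466.73124606 374.02784021 165.84450422]
 [482.19159833 390.43319366 174.63290562]]
```

View pics/w1.png

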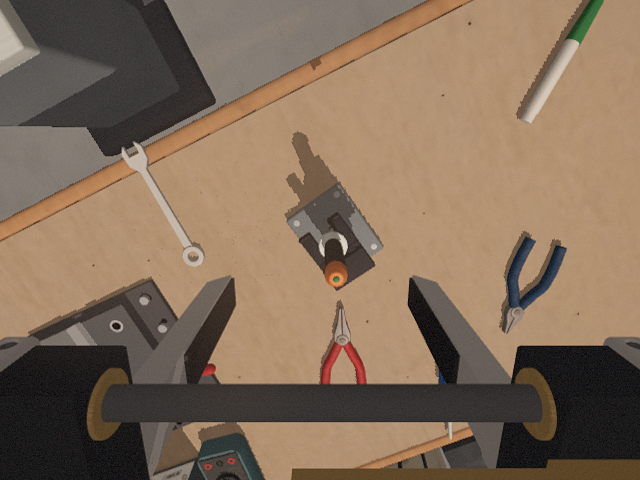

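The wrist view shows the stand's base centred near (335,235), the pen cap at (337,275), and the pliers between the fingers below. Fitting the base gives 100 x 79.6 mm, which matches, at (486.2, 382.8) with yaw 0.19. The cap is at (474.5, 382), in line with the fork seat at (474.4, 380.5). Now grasping.

```bash
python3 -m crank '[[100,-28,10,0,0,0,0],[100,-28,10,40,0,0,0],[100,-28,10,80,0,0,0],[100,-28,10,120,0,0,0],[100,-28,10,145,0,0,0],[100,-28,10,153,0,0,0],[100,-28,10,153,0,0,0],[100,-28,10,153,0,0,0]]' 30
python3 - <<'E'
from h import *
for n in ["scene","side"]:
    p,d=optics.camera(n);cv2.imwrite(f"pics/{n}1.png",p[:,:,::-1])
a=cv2.imread("pics/scene1.png")[100:250,130:330];b=cv2.imread("pics/side1.png")[100:250,220:420]
cv2.imwrite("pics/c2.png",cv2.resize(np.hstack([a,b]),None,fx=2,fy=2,interpolation=cv2.INTER_CUBIC))
E
```

```text
clock: 1.85
eef_pos: [476.0, 381.1, 109.1]
eef_rot: [3.14, 0.001, 2.701]
wrist_force: [0.5, -0.4, -0.1]
finger_gap: 94.0
finger_force: 0.0
```

View pics/c2.png

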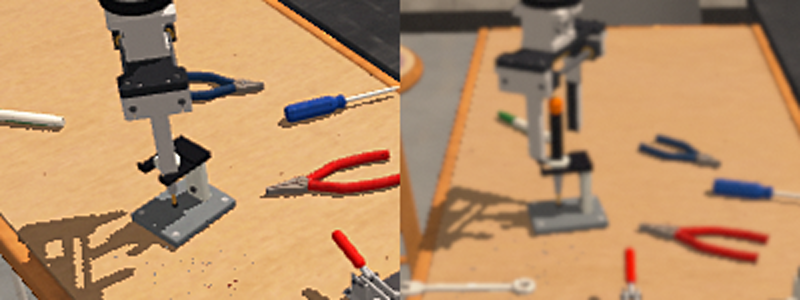

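The open fingers straddle the pen's grip above the fork, as intended. Closing.

```bash
python3 -m crank '[[30,0,0,0,0,0,0],[20,0,0,0,0,0,0],[10,0,0,0,0,0,0],[0,0,0,0,0,0,0],[0,0,0,0,0,0,0],[0,0,0,0,0,0,0],[0,0,0,0,0,0,0],[0,0,0,0,0,0,0],[0,0,0,0,0,0,0]]' 30
python3 - <<'E'
from h import *
s=manip.read_state();print(s['eef_pos'],s['eef_rot'],s['wrist_force'],s['finger_gap'])
E
```

```text
clock: 2.85
eef_pos: [475.7, 380.4, 107.4]
eef_rot: [-3.142, -0.0, 2.701]
wrist_force: [-0.6, -0.4, -0.4]
finger_gap: 25.3
finger_force: 0.0
[475.74542164 380.36257362 107.44339126] [-3.14157229e+00 -2.44567848e-05  2.70078439e+00] [-0.60558411 -0.39919414 -0.4180408 ] 25.348970469278903
```

```bash
python3 -m crank '[[0,0,0,0,0,0,0],[0,0,0,0,0,0,0],[0,0,0,0,0,0,0],[0,0,0,0,0,0,0],[0,0,0,0,0,0,0]]' 30
python3 - <<'E'
from h import *
s=manip.read_state();print(s['eef_pos'],s['wrist_force'],s['finger_gap'],s['finger_force'])
E
```

```text
clock: 3.35
eef_pos: [475.7, 380.4, 107.4]
eef_rot: [-3.142, 0.0, 2.701]
wrist_force: [-0.0, -1.0, -1.0]
finger_gap: 18.0
finger_force: 30.0
[475.74507327 380.35658217 107.41524018] [-0.04285765 -0.96179685 -1.02918442] 17.984375982569926 29.999860260471117
```

```bash
python3 -m crank '[[0,0,0,-10,0,0,0],[0,0,0,-30,0,0,0],[0,0,0,-60,0,0,0],[0,0,0,-95,0,0,0],[0,0,0,-130,0,0,0],[0,0,0,-153,0,0,0],[0,0,0,-153,0,0,0]]'
python3 -m crank '[[0,-27,-28,0,0,0,0],[0,-56,-58,0,0,0,0],[0,-87,-90,0,0,0,0],[0,-118,-122,0,0,0,0],[0,-149,-154,0,0,0,0],[0,-180,-187,0,0,0,0],[0,-211,-219,0,0,0,0],[0,-242,-251,0,0,0,0],[0,-271,-282,0,0,0,0],[0,-271,-282,0,0,0,0]]'
python3 -m crank '[[0,0,0,0,0,0,0],[0,0,0,0,0,0,0],[0,0,0,0,0,0,0]]'
python3 - <<'E'
from h import *
s=manip.read_state();print(s['eef_pos'],s['eef_rot'],s['finger_gap'])
c=optics.calibration("wrist");p,d=optics.camera("wrist")
cv2.imwrite("pics/w2.png",p[:,:,::-1]);np.savez("pics/w2.npz",p=p,d=d,**c)
E
```

```text
clock: 4.05
eef_pos: [476.5, 380.9, 264.7]
eef_rot: [3.136, 0.003, 2.701]
wrist_force: [0.6, -1.2, -1.4]
finger_gap: 18.3
finger_force: 30.0
clock: 5.05
eef_pos: [601.0, 5.3, 258.9]
eef_rot: [-3.14, -0.001, 2.696]
wrist_force: [0.7, 1.0, -1.3]
finger_gap: 18.0
finger_force: 30.0
clock: 5.35
eef_pos: [600.3, 10.9, 260.4]
eef_rot: [-3.142, -0.0, 2.702]
wrist_force: [0.1, 0.4, -1.2]
finger_gap: 18.3
finger_force: 30.0
[600.26290677  10.85062331 260.36673833] [-3.14157979e+00 -1.97433121e-04  2.70231911e+00] 18.328593683411267
```

View pics/w2.png

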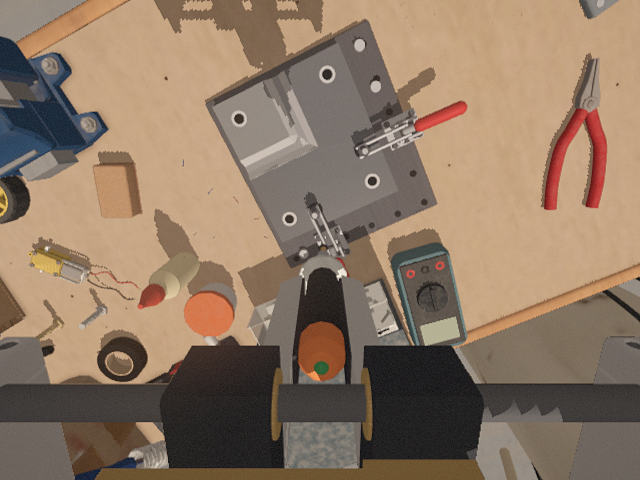

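The wrist view shows the whole plate from above. Leg one runs from the front edge at about (272,78) to the corner at (303,143), and leg two from there to the right edge at about (250,170). Next I'll fit the plate and the groove floor.

Run:
```python
from h import *
z=np.load("pics/w2.npz");W=cloud(z["d"],z);Z=W[...,2]
roi=np.zeros((480,640),bool);roi[15:265,195:445]=1
for a,b in [(20,27),(13,19)]:
  for k in (0,):
    m=(roi&(Z>a)&(Z<b)).astype(np.uint8)
    n,l,st,_=cv2.connectedComponentsWithStats(m)
    i=1+np.argmax(st[1:,4]);q=W[l==i];r=cv2.minAreaRect(q[:,:2].astype(np.float32));print(a,b,st[i],r,np.median(q[:,2]))
    if a==20: plate=r
# plate frame
(cx,cy),(w,h),ang=plate
print('bench',np.median(Z[150:200,470:520]))
for ang_ in [ang,ang-90]:
    print('cand yaw',ang_)
yaw=np.deg2rad(ang if abs(ang)<30 else ang-90)
c,s=np.cos(yaw),np.sin(yaw)
X=W[...,0]-cx;Y=W[...,1]-cy;xp=c*X+s*Y;yp=-s*X+c*Y
f=roi&(Z>14.5)&(Z<17.5)&(abs(xp)<90)&(abs(yp)<80)
print('n floor',f.sum())
for lo in range(-85,0,12):
    g=f&(xp>lo)&(xp<lo+12)&(abs(yp)<15);
    if g.sum()>3: print('leg1',lo,g.sum(),yp[g].mean().round(2),np.percentile(yp[g],[5,95]).round(1),Z[g].mean().round(1))
for lo in range(-77,10,12):
    g=f&(yp>lo)&(yp<lo+12)&(abs(xp+10)<15)
    if g.sum()>3: print('leg2',lo,g.sum(),xp[g].mean().round(2),np.percentile(xp[g],[5,95]).round(1),Z[g].mean().round(1))
T=lambda x,y:(cx+c*x-s*y,cy+s*x+c*y)
print('yaw',yaw,[np.round(T(*p),1) for p in [(-85,0),(-10,0),(-10,-75)]])
```

```text
20 27 [  249    42   149   200 14244] ((536.229248046875, 23.76944351196289), (150.27671813964844, 170.40968322753906), 89.61380004882812) 22.854575722707217
13 19 [ 242   73   73  104 1957] ((492.8658752441406, -8.82552719116211), (84.51942443847656, 84.16492462158203), 89.414306640625) 15.712354046130207
bench nan
cand yaw 89.61380004882812
cand yaw -0.386199951171875
n floor 1258
leg1 -85 108 -0.33 [-6.2  5.9] 15.7
leg1 -73 117 0.02 [-6.5  6.3] 15.8
leg1 -61 106 -0.22 [-6.1  6.1] 15.6
leg1 -49 109 -0.48 [-6.6  5.7] 15.9
leg1 -37 96 -0.03 [-6.1  5.8] 15.7
leg1 -25 135 -2.08 [-11.4   6.1] 15.8
leg1 -13 123 -4.26 [-13.9   5.4] 15.8
leg2 -77 74 -9.92 [-15.7  -4.1] 15.8
leg2 -65 94 -9.96 [-15.5  -3.9] 15.7
leg2 -53 87 -10.34 [-16.3  -3.8] 15.8
leg2 -41 100 -10.13 [-16.6  -4.2] 15.8
leg2 -29 95 -9.99 [-15.9  -4. ] 15.8
leg2 -17 117 -11.48 [-20.   -3.6] 15.9
leg2 -5 153 -14.39 [-24.3  -4.4] 15.7
yaw -0.006740460718990552 [array([451.2,  24.3]), array([526.2,  23.8]), array([525.7, -51.2])]
```

The plate fits at 170.4 x 150.3 mm, centred at (536.2, 23.8) with yaw -0.007. The groove floor sits at y≈0 and x≈-10, where it should be. Moving above the start of leg one.

```bash
python3 -m crank '[[0,35,-12,0,0,0,0],[0,80,-29,0,0,0,0],[0,120,-43,0,0,0,0],[0,131.5,-47,0,0,0,0],[0,131.5,-47,35,0,0,0],[0,131.5,-47,75,0,0,0],[0,131.5,-47,110,0,0,0],[0,131.5,-47,130,0,0,0],[0,131.5,-47,130,0,0,0],[0,131.5,-47,130,0,0,0]]'
python3 -m crank '[[0,0,0,0,0,0,0],[0,0,0,0,0,0,0],[0,0,0,0,0,0,0]]'
cat > e.py <<'E'
from h import *
import sys
s=manip.read_state();y=2.7008;c,n=np.cos(y),np.sin(y)
t=np.array([float(a) for a in sys.argv[1:4]])-s['eef_pos']
print(s['clock'],s['eef_pos'].round(2),s['eef_rot'].round(4),s['wrist_force'].round(2),s['finger_gap'].round(2))
print('tool shift',(c*t[0]+n*t[1]).round(2),(n*t[0]-c*t[1]).round(2),-t[2].round(2))
E
python3 e.py 461.4 24.0 100
python3 - <<'E'
from h import *
p,d=optics.camera("scene");a=p[190:350,240:420,::-1]
p,d=optics.camera("side");b=p[190:350,220:400,::-1]
cv2.imwrite("pics/c3.png",cv2.resize(np.hstack([a,b]),(800,356),interpolation=cv2.INTER_CUBIC))
E
```

```text
clock: 6.4
eef_pos: [461.8, 23.7, 131.3]
eef_rot: [3.141, 0.001, 2.702]
wrist_force: [-1.3, -0.0, -1.1]
finger_gap: 17.8
finger_force: 30.0
clock: 6.7
eef_pos: [461.9, 23.3, 131.2]
eef_rot: [3.141, 0.001, 2.701]
wrist_force: [-0.1, 0.0, -1.5]
finger_gap: 17.8
finger_force: 30.0Traceback (most recent call last):
  File "e.py", line 5, in <module>
    print(s['clock'],s['eef_pos'].round(2),s['eef_rot'].round(4),s['wrist_force'].round(2),s['finger_gap'].round(2))
                                                                                           ^^^^^^^^^^^^^^^^^^^^^
AttributeError: 'float' object has no attribute 'round'
```

View pics/c3.png

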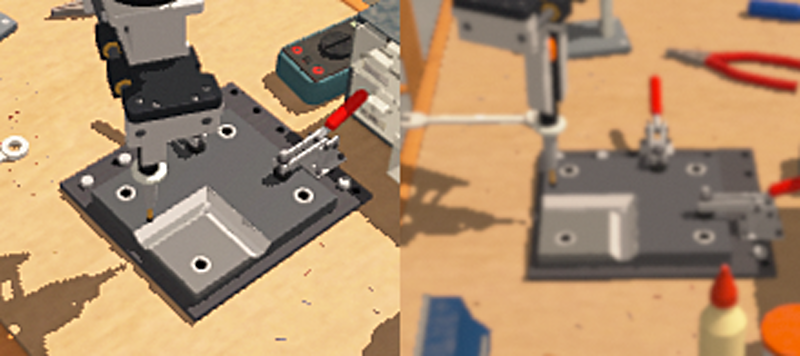

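The tip hovers over leg one near the front edge in both views: about (150,216) on the left and (552,183) on the right. As a check, I'll triangulate the tip.

```bash
sed -i "s/s\['finger_gap'\].round(2)/s['finger_gap']/" e.py; python3 e.py 461.4 24.0 100
python3 - <<'E'
from h import *
for n,u,v in [("scene",307.5,287),("side",288.4,272)]:
    c=optics.calibration(n);R,t,K=c["R"],c["t"],c["camera_matrix"]
    C=-R.T@t;r=R.T@np.linalg.inv(K)@[u,v,1]
    for h in (42,46): print(n,h,(C+r*(h-C[2])/r[2]).round(1))
E
```

```text
6.8 [461.71  23.3  130.86] [3.1413e+00 7.0000e-04 2.7008e+00] [ 0.72  1.19 -1.4 ] 17.95435411510053
tool shift 0.58 0.5 30.86
scene 42 [464.5  27.2  42. ]
scene 46 [462.5  24.6  46. ]
side 42 [461.  29.  42.]
side 46 [461.4  23.3  46. ]
```

```bash
python3 -m crank '[[0,0.5,0.5,7,0,0,0],[0,0.5,0.5,14,0,0,0],[0,0.5,0.5,19,0,0,0],[0,0.5,0.5,22,0,0,0],[0,0.5,0.5,25,0,0,0],[0,0.5,0.5,28,0,0,0],[0,0.5,0.5,31,0,0,0],[0,0.5,0.5,31,0,0,0],[0,0.5,0.5,31,0,0,0],[0,0.5,0.5,31,0,0,0]]'
python3 e.py 461.4 24.0 100
python3 - <<'E'
from h import *
p,d=optics.camera("scene");a=p[190:350,240:420,::-1]
p,d=optics.camera("side");b=p[190:350,220:400,::-1]
cv2.imwrite("pics/c4.png",cv2.resize(np.hstack([a,b]),(800,356),interpolation=cv2.INTER_CUBIC))
E
```

```text
clock: 7.8
eef_pos: [461.4, 24.0, 99.6]
eef_rot: [3.142, 0.0, 2.701]
wrist_force: [0.4, 0.1, -0.7]
finger_gap: 18.0
finger_force: 30.0
7.8 [461.38  23.95  99.61] [3.1415e+00 2.0000e-04 2.7008e+00] [ 0.35  0.1  -0.71] 18.0136165783423
tool shift 0.0 0.05 -0.39
```

View pics/c4.png

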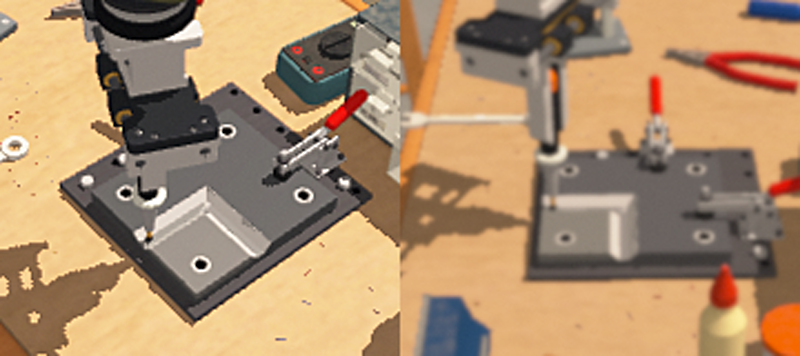

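The tip sits in the groove at the front edge: ball at (148,238) on the left, tip at (550,205) on the right. The wrist force changed by about 0.7 N, which matches a press of roughly 5 to 6 mm. Starting the pass.

```bash
python3 -m crank '[[0,-2.7,1.3,0,0,0,0],[0,-5.4,2.5,0,0,0,0],[0,-8.2,3.8,0,0,0,0],[0,-10.9,5.1,0,0,0,0],[0,-13.6,6.3,0,0,0,0],[0,-16.3,7.6,0,0,0,0],[0,-19,8.8,0,0,0,0],[0,-21.8,10.1,0,0,0,0],[0,-24.5,11.4,0,0,0,0],[0,-27.2,12.6,0,0,0,0]]'
python3 e.py 527.4 23.5 99.6
```

```text
clock: 8.9
eef_pos: [491.6, 23.7, 99.5]
eef_rot: [3.142, 0.0, 2.701]
wrist_force: [-0.3, 0.5, -1.2]
finger_gap: 17.6
finger_force: 30.0
8.9 [491.57  23.74  99.45] [3.1416 0.     2.7008] [-0.3   0.52 -1.21] 17.644240808257077
tool shift -32.51 15.07 -0.15
```

```bash
python3 -m crank '[[0,-2.7,1.3,0,0,0,0],[0,-5.4,2.5,0,0,0,0],[0,-8.2,3.8,0,0,0,0],[0,-10.9,5.1,0,0,0,0],[0,-13.6,6.3,0,0,0,0],[0,-16.3,7.6,0,0,0,0],[0,-19,8.8,0,0,0,0],[0,-21.8,10.1,0,0,0,0],[0,-24.5,11.4,0,0,0,0],[0,-27.2,12.6,0,0,0,0]]'
python3 e.py 527.4 23.5 99.6
```

```text
clock: 9.9
eef_pos: [521.5, 23.5, 99.4]
eef_rot: [-3.142, -0.0, 2.701]
wrist_force: [0.1, 0.6, -0.7]
finger_gap: 18.0
finger_force: 30.0
9.9 [521.52  23.53  99.44] [-3.1416 -0.      2.7007] [ 0.08  0.6  -0.73] 18.035694772529425
tool shift -5.33 2.48 -0.16
```

```bash
python3 -m crank '[[0,-2.7,1.3,0,0,0,0],[0,-5.3,2.5,0,0,0,0],[0,-5.3,2.5,0,0,0,0],[0,-5.3,2.5,0,0,0,0],[0,-5.3,2.5,0,0,0,0],[0,-6.6,-0.2,0,0,0,0],[0,-7.8,-2.9,0,0,0,0],[0,-9.1,-5.7,0,0,0,0],[0,-10.3,-8.4,0,0,0,0],[0,-11.6,-11.1,0,0,0,0]]'
python3 e.py 526.9 -44.5 99.5
python3 - <<'E'
from h import *
p,d=optics.camera("scene");a=p[190:350,240:420,::-1]
p,d=optics.camera("side");b=p[190:350,220:400,::-1]
cv2.imwrite("pics/c5.png",cv2.resize(np.hstack([a,b]),(800,356),interpolation=cv2.INTER_CUBIC))
E
```

```text
clock: 10.9
eef_pos: [527.0, 8.2, 99.4]
eef_rot: [-3.142, -0.0, 2.701]
wrist_force: [-0.3, 0.4, -0.6]
finger_gap: 17.9
finger_force: 30.0
10.9 [527.     8.19  99.43] [-3.1415 -0.      2.7006] [-0.29  0.37 -0.6 ] 17.908541406438413
tool shift -22.39 -47.7 -0.07
```

View pics/c5.png

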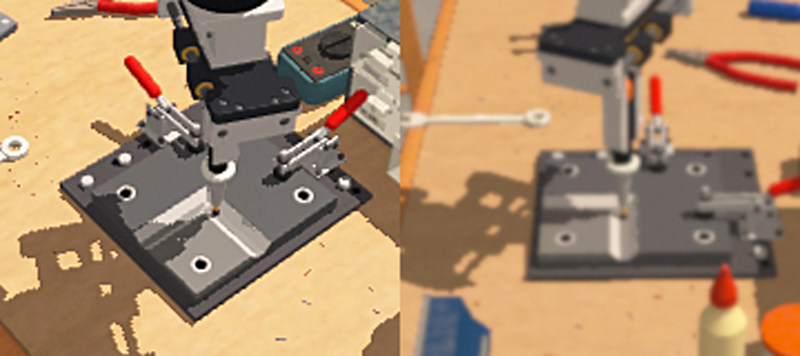

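The tip is in the groove just past the corner, at (214,211) on the left and (624,212) on the right. Continuing along leg two.

```bash
python3 -m crank '[[0,-1.3,-2.7,0,0,0,0],[0,-2.5,-5.4,0,0,0,0],[0,-3.8,-8.2,0,0,0,0],[0,-5.1,-10.9,0,0,0,0],[0,-6.4,-13.6,0,0,0,0],[0,-7.6,-16.3,0,0,0,0],[0,-8.9,-19,0,0,0,0],[0,-10.2,-21.8,0,0,0,0],[0,-11.4,-24.5,0,0,0,0],[0,-12.7,-27.2,0,0,0,0]]'
python3 e.py 526.9 -44.5 99.5
```

```text
clock: 12.0
eef_pos: [526.9, -21.7, 99.5]
eef_rot: [3.142, 0.0, 2.701]
wrist_force: [-0.0, -0.1, 0.3]
finger_gap: 17.7
finger_force: 30.0
12.0 [526.91 -21.71  99.45] [3.1416 0.     2.7008] [-0.05 -0.1   0.31] 17.741188643108025
tool shift -9.71 -20.62 -0.05
```

```bash
python3 -m crank '[[0,-1.3,-2.7,0,0,0,0],[0,-2.5,-5.4,0,0,0,0],[0,-3.8,-8.2,0,0,0,0],[0,-5.1,-10.9,0,0,0,0],[0,-6.4,-13.6,0,0,0,0],[0,-7.6,-16.3,0,0,0,0],[0,-8.9,-19,0,0,0,0],[0,-9.7,-20.6,0,0,0,0],[0,-9.7,-20.6,0,0,0,0],[0,-9.7,-20.6,0,0,0,0]]'
python3 -m crank '[[0,0,0,0,0,0,0],[0,0,0,0,0,0,0],[0,0,0,-3,0,0,0],[0,0,0,-6,0,0,0],[0,0,0,-9,0,0,0],[0,0,0,-13,0,0,0],[0,0,0,-18,0,0,0],[0,0,0,-18,0,0,0]]'
python3 e.py 475.7 380.4 190
python3 - <<'E'
from h import *
p,d=optics.camera("scene");a=p[190:350,240:420,::-1]
p,d=optics.camera("side");b=p[190:350,220:400,::-1]
cv2.imwrite("pics/c6.png",cv2.resize(np.hstack([a,b]),(800,356),interpolation=cv2.INTER_CUBIC))
E
```

```text
clock: 13.0
eef_pos: [526.9, -44.3, 99.4]
eef_rot: [-3.142, 0.0, 2.701]
wrist_force: [-0.7, 0.2, -0.2]
finger_gap: 18.0
finger_force: 30.0
clock: 13.8
eef_pos: [527.2, -44.3, 118.3]
eef_rot: [3.141, 0.001, 2.701]
wrist_force: [0.0, 0.1, -1.3]
finger_gap: 17.7
finger_force: 30.0
13.8 [527.22 -44.29 118.27] [3.1413e+00 1.1000e-03 2.7008e+00] [ 0.02  0.09 -1.35] 17.658222852611637
tool shift 227.79 362.12 -71.73
```

View pics/c6.png

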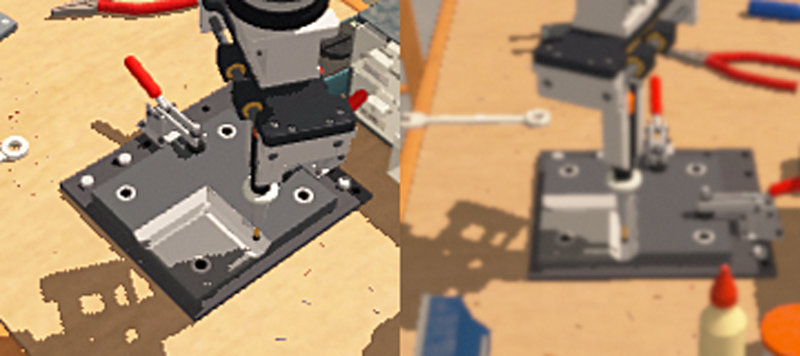

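The tip has lifted off above the right-hand end of leg two, at (257,235) on the left. Returning to the stand.

```bash
python3 -m crank '[[0,0,0,-20,0,0,0],[0,0,0,-60,0,0,0],[0,0,0,-100,0,0,0],[0,0,0,-140,0,0,0],[0,0,0,-140,0,0,0]]'
python3 -m crank '[[0,20,32,0,0,0,0],[0,44,70,0,0,0,0],[0,69,109,0,0,0,0],[0,94,149,0,0,0,0],[0,119,189,0,0,0,0],[0,144,229,0,0,0,0],[0,169,269,0,0,0,0],[0,194,308,0,0,0,0],[0,216,343,0,0,0,0],[0,227.8,362,0,0,0,0]]'
python3 -m crank '[[0,0,0,20,0,0,0],[0,0,0,45,0,0,0],[0,0,0,62,0,0,0],[0,0,0,62,0,0,0],[0,0,0,62,0,0,0],[0,0,0,62,0,0,0]]'
python3 e.py 475.7 380.4 107.4
```

```text
clock: 14.4
eef_pos: [528.4, -44.4, 262.6]
eef_rot: [3.139, 0.008, 2.701]
wrist_force: [-0.4, -0.6, -1.1]
finger_gap: 17.5
finger_force: 30.0
clock: 15.4
eef_pos: [474.1, 383.1, 255.9]
eef_rot: [-3.14, -0.001, 2.703]
wrist_force: [0.5, -0.2, -1.5]
finger_gap: 17.9
finger_force: 30.0
clock: 16.0
eef_pos: [475.7, 380.5, 196.4]
eef_rot: [3.14, 0.001, 2.701]
wrist_force: [0.6, -0.3, 0.1]
finger_gap: 18.2
finger_force: 30.0
16.0 [475.66 380.5  196.43] [3.1404e+00 7.0000e-04 2.7007e+00] [ 0.62 -0.32  0.07] 18.184552190161053
tool shift -0.08 -0.08 89.03
```

```bash
python3 -m crank '[[0,0,0,15,0,0,0],[0,0,0,35,0,0,0],[0,0,0,55,0,0,0],[0,0,0,70,0,0,0],[0,0,0,77,0,0,0],[0,0,0,81,0,0,0],[0,0,0,81,0,0,0],[0,0,0,81,0,0,0],[0,0,0,81,0,0,0]]'
python3 e.py 475.7 380.4 107.4
python3 - <<'E'
from h import *
p,d=optics.camera("scene");a=p[130:230,160:280,::-1]
p,d=optics.camera("side");b=p[130:230,240:360,::-1]
cv2.imwrite("pics/c7.png",cv2.resize(np.hstack([a,b]),(800,333),interpolation=cv2.INTER_CUBIC))
E
```

```text
clock: 16.9
eef_pos: [475.6, 380.6, 115.2]
eef_rot: [3.141, 0.001, 2.701]
wrist_force: [0.2, -0.3, -0.4]
finger_gap: 18.1
finger_force: 30.0
16.9 [475.56 380.58 115.21] [3.1405e+00 6.0000e-04 2.7009e+00] [ 0.19 -0.27 -0.44] 18.094592504027993
tool shift -0.21 -0.1 7.81
```

View pics/c7.png

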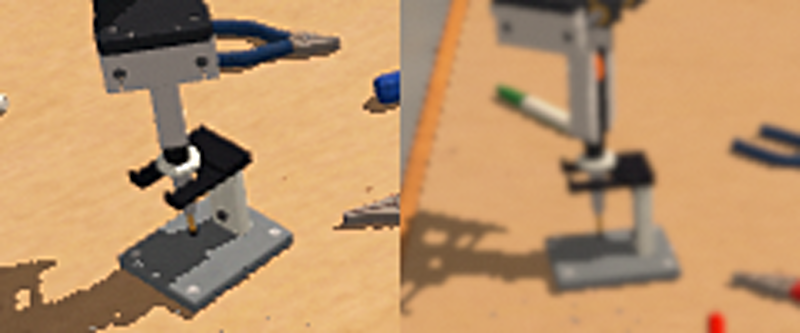

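The pen is centred between the prongs, with its collar about 8 mm above the seat (180,160 on the left). Lowering the rest of the way and releasing.

```bash
python3 -m crank '[[0,-0.2,0,2,0,0,0],[0,-0.2,0,4,0,0,0],[0,-0.2,0,6,0,0,0],[0,-0.2,0,7,0,0,0],[0,-0.2,0,7.6,0,0,0],[0,-0.2,0,7.6,0,0,0],[0,-0.2,0,7.6,0,0,0],[0,-0.2,0,7.6,0,0,0]]'
python3 e.py 475.7 380.4 107.4
python3 -m crank '[[20,0,0,0,0,0,0],[30,0,0,0,0,0,0],[45,0,0,0,0,0,0],[70,0,0,0,0,0,0],[100,0,0,0,0,0,0],[100,0,0,0,0,0,0],[100,0,0,0,0,0,0],[100,0,0,0,0,0,0],[100,0,0,0,0,0,0],[100,0,0,0,0,0,0]]'
```

```text
clock: 17.8
eef_pos: [475.7, 380.3, 107.2]
eef_rot: [3.141, 0.0, 2.701]
wrist_force: [0.0, -1.8, 5.3]
finger_gap: 17.9
finger_force: 30.0
17.8 [475.7  380.28 107.23] [3.1411e+00 4.0000e-04 2.7008e+00] [ 0.03 -1.77  5.26] 17.93510829424842
tool shift 0.05 0.11 -0.17
clock: 18.8
eef_pos: [475.5, 380.3, 106.8]
eef_rot: [-3.142, -0.0, 2.701]
wrist_force: [-0.6, -0.1, 0.0]
finger_gap: 87.5
finger_force: 0.0
```

Seated: an upward contact force of about 6 N before release. Now withdrawing straight up and checking.

```bash
python3 -m crank '[[100,0,0,-10,0,0,0],[100,0,0,-40,0,0,0],[100,0,0,-80,0,0,0],[100,0,0,-120,0,0,0],[100,0,0,-150,0,0,0],[100,30,0,-150,0,0,0],[100,30,0,-150,0,0,0],[100,30,0,-150,0,0,0],[100,30,0,-150,0,0,0]]'
python3 - <<'E'
from h import *
c=optics.calibration("wrist");p,d=optics.camera("wrist")
W=cloud(d,c);Z=W[...,2];near=(np.abs(W[...,0]-490)<90)&(np.abs(W[...,1]-375)<90)
for nm,a,b in [("base",9,16),("top",165,180)]:
    f=near&(Z>a)&(Z<b);print(nm,f.sum(),cv2.minAreaRect(W[f][:,:2].astype(np.float32)),np.percentile(W[f],[2,98],axis=0))
p,d=optics.camera("scene");a=p[130:230,160:280,::-1]
p,d=optics.camera("side");b=p[130:230,240:360,::-1]
cv2.imwrite("pics/c8.png",cv2.resize(np.hstack([a,b]),(800,333),interpolation=cv2.INTER_CUBIC))
E
```

```text
clock: 19.7
eef_pos: [448.7, 392.7, 256.7]
eef_rot: [-3.141, -0.0, 2.701]
wrist_force: [-0.1, -0.2, -1.0]
finger_gap: 94.0
finger_force: 0.0
base 2741 ((485.9299621582031, 382.8953857421875), (99.58682250976562, 79.63865661621094), 10.676692008972168) [[434.93919276 340.61883211   9.81472884]
 [525.12406018 425.33677439  13.50166768]]
top 401 ((475.2241516113281, 380.4116516113281), (18.167770385742188, 17.922758102416992), 51.943817138671875) [[466.74959061 372.32764887 165.89115028]
 [482.10315933 388.89893218 175.01321277]]
```

View pics/c8.png

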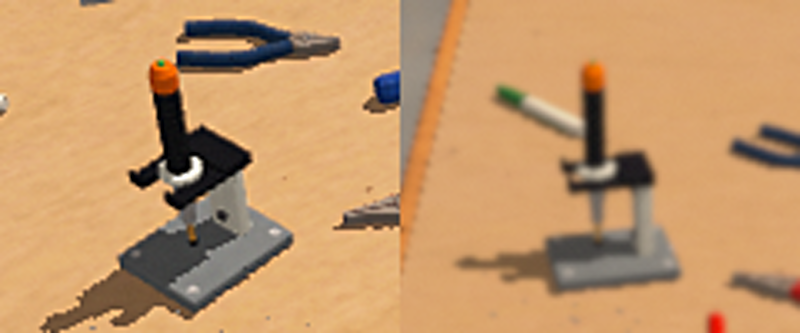

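The pen hangs upright in the fork. Its cap is at (475.2, 380.4) with the top at z≈175, and the robot is clear of it.

```bash
python3 -c "
from cell import manip
print(manip.sign_off())"
```

```text
the job is handed in; nothing more can be done
None
```

The pen ran the whole L-groove in one light, slow pass, now hangs upright in its fork again with the other tools left alone, and the job was handed in at about 20 s; no verdict came back.

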